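# Press the back onto a clock and ease the sprung press arm up

### The arm

A 6-joint arm with a two-finger parallel gripper is mounted at the origin on the work surface. World frame = base frame: x ahead of the robot, y to its left, z up, the work surface at z = 0. Lengths are in mm, angles in degrees, forces in N, time in s.
With the tool pointing down it reaches from about 300 to 850 mm from the base axis. Payload 4.2 kg.
Tool frame: the origin (TCP) lies midway between the tips of the shut fingers; the grasp point (between the pads) lies 19 mm behind it (env.grip_depth is the distance from the TCP to the grasp point, in mm); z points along the fingers, y is the line along which they close (so a half turn about z gives the same grasp; the last joint's range is limited). The gripper opens to 91 mm and grips with 3 to 60 N. Pads are 32 mm wide; open, the fingers measure 118 mm over their backs; the gripper's body (76 mm by 178 mm) begins 60 mm behind the grasp point.
Start: joints at [-72.536, 18.312, 89.639, -0, 72.044, -1.146], TCP at [183.497, -544.951, 213.976] pointing down, gripper open.
Joint ranges: [-177.97, 177.97], [-48.28, 115.42], [12.27, 149.76], [-77.06, 257.06], [2.81, 150.46], [-146.56, 146.56]. Speed limits (degrees/s): [147.25, 147.25, 180, 180, 180, 180].

### API

Orientations are given as [roll, pitch, yaw] about the fixed x, y, z axes, in that order (R = Rz(yaw) Ry(pitch) Rx(roll)).
In Python, from workcell import env, eyes gives the robot as it stands.
- The arm moves only by the tool send_rows, never from a script. Its argument "motion" is a list of rows, each a list of 7 numbers: the shift along the world's x, y, z normalised to -1 to 1, where 1 is 0.5 m, then the turn, a rotation vector about the world's x, y, z normalised to -1 to 1, where 1 is 60 degrees, then the opening, from -1 (shut) to 1 (fully open). A call has 1 to 20 rows; each row is the pose to reach, as a shift and turn from the pose commanded when the call began; what a row does not reach only later rows make up. A row lasts 1/8 s, in which the tool goes at most 62.5 mm and 10.7 degrees, less where a joint would pass 70% of its speed; a pose out of reach is approached as far as the arm can. A call with a number of a shift or a turn outside -1 to 1 is refused whole. A call with a gripper value outside its range is refused whole. The fingers move at their own pace and stop on an object; "squeeze" is the grip in N (left out, the last holds). Time passes only in rows, so rows that repeat a pose let the fingers close. It gives the time, the measured TCP pose, the force, the opening and the grip force at its end, in the units of the state.
- env.state(): the state, without advancing time (a new reading comes with each control period).
- eyes.grab_frame(name): name is "scene" or "top" or "wrist"; returns a dict with "pixels" (400x640x3 uint8, red, green, blue), "depth" (400x640 float32, mm along the optical axis (not along the pixel's ray), 0 where there is no reading), "fx", "fy", "cx", "cy" (pixels), "R" (3x3) and "t" (3): a world point X has camera coordinates R X + t; the wrist camera has in their place "T_tool_cam" (4x4, takes a point from camera to tool coordinates, whose origin is the TCP and whose axes are the flange's). Camera axes: x right, y down, z forward; pixel columns grow to the right and rows downward; lengths in mm; the calibration is good to about 2 mm. A picture is of the moment at which its call begins: read the wrist's pose just before it.
- env.job_done(): hands the job in; it is judged then, once.
The state is a dict: "time_s": time; "qpos": joint angles; "qvel": joint speeds; "effort": joint torques, N m; "ee_pos": TCP position; "ee_rot": TCP orientation; "force": force on the tool from outside, world axes, zero at the start; "torque": the same for the moment, N m; "gripper_width": finger opening in mm; "gripper_force": force on a finger pad.
Only numpy, scipy, OpenCV 4.12 (cv2) and the standard library are available. Lean on these libraries where they do the work, as an engineer would, in place of code of your own. Each camera call takes 0.05 s, during which the arm holds its last target. There are 200 camera calls.

### The job

Two identical hand presses stand on the clock mender's bench, and one of them has a small brass clock lying face down under its arm with the back not yet pushed on. Push that press's sprung arm all the way down so that the clock's back goes fully home, hold it down for about a second, then let the arm come up again slowly under control, taking two seconds or more, until it is fully raised: it must never fly up on its own. Do not work the arm of the empty press.

Things in the scene. Friction and masses are not known exactly. Their poses are not given: they have to be found in the camera images.
- press_pad (a point): Press with the clock: centre of the top of the round black hand pad (42 mm across, 14 mm thick) at the free end of its steel arm. Moves and tilts with the arm: x points along the arm to the hinge, y along the hinge axis, z out of the pad. The level hinge axis lies 235 mm along x and 20 mm along -z, 82 mm above the bench. Pad top: 192 mm above the bench when raised, about 102 mm when down.
- press_arm (a joint): Angle (rad) of that press's arm (22 mm wide, 16 mm thick): 0 = fully raised, sloping up 0.40 rad towards the robot; about 0.40 = fully down, level, stopped by the seated back. Push on the pad from above with closed fingers, following its arc: 2 N growing to 6 N, then about 10 N over the last 13 mm of pad travel as the back goes in. Its spring throws it up if let go.
- clock_back (a joint): How far (m) the clock's round ivory back (74 mm across) is pushed on: 0 to 0.0015 at the start (about 6 mm proud), 0.006 = fully home; it stays where pushed. The brass clock (86 mm across) is fixed on the press's grey base (260 x 120 x 20 mm), centred 110 mm from the hinge axis, under the arm's die.
- spare_arm (a joint): Angle (rad) of the arm of the other press, which has no clock: same build and meaning, 0 = raised. The two presses stand left and right of the robot's centre line, base centres at least 300 mm apart, either way round, hinges at the far side. Leave this one alone.

How it is judged (in metres and radians):
On the way:
1. the arm of the press with the clock is held fully down and the clock's back is home (value of joint press_arm above 0.37 rad and value of joint clock_back above 0.0048 m), for 0.3 s.
At the end, for the whole second after the job is handed in: The clock's back is pushed on at least 4.8 of its 6 mm, the arm of its press is back up within 0.04 rad of fully raised, and the empty press's arm is raised too (value of joint each of press_arm, spare_arm below 0.04 rad and value of joint clock_back above 0.0048 m); the robot touches nothing.
It fails at once if the press arm flies up (rises faster than 1 rad/s, about 0.24 m/s at the pad) (velocity of joint press_arm below -1 rad/s).
It fails at once if the empty press is worked (its arm pressed by more than 0.08 rad) (value of joint spare_arm above 0.08 rad).
It also fails if it takes over 40 s, if anything falls off the work surface, if the arm or the gripper's body presses on something with over 40 N, if the wrist force passes 120 N, or if a joint passes its speed limit or range.

## Working session

There is one attempt and no reset: what is moved stays moved. The work goes in short steps, Python scripts to look and compute and a tool call to move; the robot and the scene stay as the last step left them, time stands still between calls to the robot, and variables do not carry over. Pictures are saved under pics/ and viewed, at most 10 in all, crops included, and the job is handed in when it is done.

Besides the shell and the picture viewer there is one more tool, called after "Request:" as a command line: name --pt "numbers of a row" for each row, then --argument value for the rest. send_rows: Moves the arm, as the interface text tells. Its arguments: {"type":"object","properties":{"motion":{"type":"array"},"squeeze":{"type":"number"}},"required":["motion"]}

```bash
mkdir -p pics
cat > h.py <<'E'
import numpy as np, cv2
from workcell import env, eyes
def grab(n):
    f=eyes.grab_frame(n); np.savez(f'pics/{n}.npz',**f); cv2.imwrite(f'pics/{n}.png',f['pixels'][:,:,::-1]); return f
def world(f):
    v,u=np.indices(f['depth'].shape); d=f['depth'].astype(float)
    c=np.stack([(u-f['cx'])/f['fx']*d,(v-f['cy'])/f['fy']*d,d],-1)
    return (c-f['t'])@f['R']
E
python3 - <<'E'
from h import *
for n in ('scene','top'): grab(n)
print(env.state())
E
```

```text
{'time_s': 0.1, 'qpos': array([-7.25378296e+01,  1.83493385e+01,  8.96987969e+01,  5.58006517e-05,
        7.20437452e+01, -1.14496359e+00]), 'qvel': array([-0.02558123, -0.11946105, -0.17072281, -0.04089927,  0.15740544,
       -0.08408052]), 'effort': array([ 5.45096445e-04, -4.13333094e+01, -2.32509291e+01,  7.29640061e-02,
        4.21560800e-02, -5.43398346e-05]), 'ee_pos': array([ 183.34631526, -544.51711954,  213.19490873]), 'ee_rot': array([-1.79908139e+02, -1.88900496e-03,  1.86071152e+01]), 'force': array([ 1.02988465, -0.67503498, -0.09080905]), 'torque': array([0.00727201, 0.03974783, 0.02297883]), 'gripper_force': 0.0, 'gripper_width': 91.30814177856162}
```

View pics/top.png

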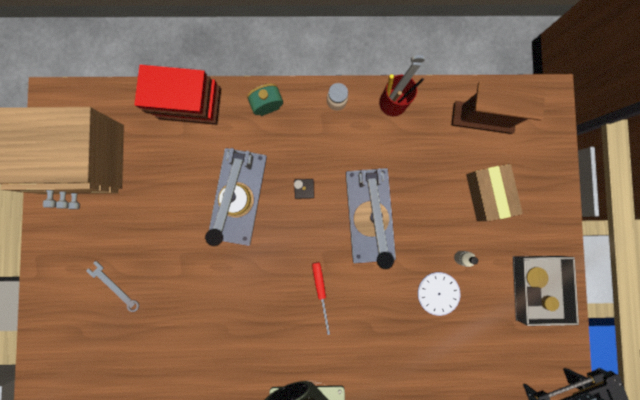

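View pics/scene.png

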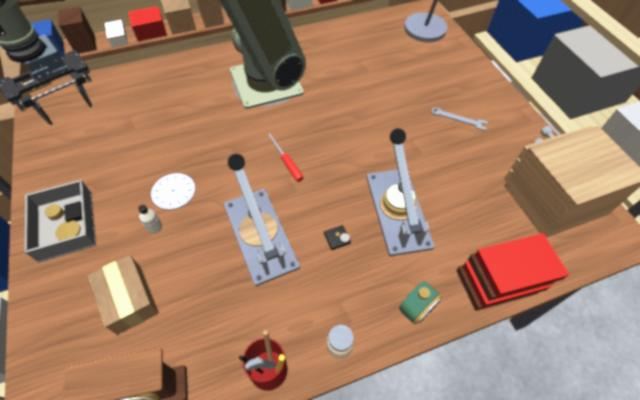

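The top view shows the ivory back under the left press (disc near 235,199, pad at 214,237). The right press (pad at 386,260) has only a flat brown disc. Next I'll measure the left pad and its hinge.

Run:
```python
from h import *
P={}
for n,seeds in (('top',[(214,237),(386,260)]),('scene',[(398,136),(236,162)])):
    f=dict(np.load(f'pics/{n}.npz')); W=world(f); px=f['pixels'].astype(int)
    for s in seeds:
        m=np.zeros(px.shape[:2],bool); m[s[1]-14:s[1]+15,s[0]-14:s[0]+15]=1
        m&=(px.max(2)<50)&(f['depth']>0)&(W[...,2]>150)
        q=W[m]; print(n,s,m.sum(),'mean',q.mean(0).round(1),'min',q.min(0).round(1),'max',q.max(0).round(1), 'seed',W[s[1],s[0]].round(1))
    # base of press 1 / white back
f=dict(np.load('pics/top.npz')); W=world(f); px=f['pixels'].astype(int)
for (a,b,c,d) in [(205,145,270,250),(343,165,400,270)]:
    m=np.zeros(px.shape[:2],bool); m[b:d,a:c]=1
    base=m&(W[...,2]>12)&(W[...,2]<27); r=cv2.minAreaRect(W[base][:,:2].astype(np.float32)); print('base',r)
    w=m&(px.min(2)>190); print('white',w.sum(),W[w].mean(0).round(1) if w.any() else '')
    st=m&(W[...,2]>95)&(W[...,2]<190)&(px.max(2)>60); q=W[st]
    l=cv2.fitLine(q.astype(np.float32),cv2.DIST_HUBER,0,.01,.01).ravel(); print('arm',st.sum(),l.round(3))
    for x,y in [(214,237)]: pass
```

```text
top (214, 237) 202 mean [519.4 211.8 191.8] min [503.1 193.  182.7] max [535.6 230.2 202.3] seed [519.2 211.  192.5]
top (386, 260) 202 mean [ 460.1 -188.1  191.3] min [ 442.1 -205.7  181.1] max [ 476.1 -170.   201.2] seed [ 460.1 -190.6  192.7]
scene (398, 136) 131 mean [523.  211.6 190.7] min [508.3 195.3 181.6] max [538.9 229.8 198.5] seed [524.7 212.3 192.6]
scene (236, 162) 149 mean [ 463.6 -188.1  190.5] min [ 447.9 -203.5  182.6] max [ 479.8 -172.2  198.7] seed [ 465.3 -188.   191.5]
base ((627.3158569335938, 191.52304077148438), (121.2414779663086, 260.26568603515625), 79.31673431396484)
white 295 [614.9 183.2  70.3]
arm 826 [ 9.10000e-01 -1.56000e-01 -3.84000e-01  6.22862e+02  1.90880e+02
  1.33801e+02]
base ((569.4467163085938, -183.4250946044922), (259.63079833984375, 120.81045532226562), 3.6090288162231445)
white 0 
arm 800 [ 9.22000e-01  5.80000e-02 -3.82000e-01  5.67651e+02 -1.81983e+02
  1.32487e+02]
```

Request:
send_rows --pt "0 0 0.1 0 0 0 -1" --pt "0 0 0.2 0 0 0 -1" --pt "0.05 0.1 0.25 0 0 0.17 -1" --pt "0.1 0.22 0.25 0 0 0.34 -1" --pt "0.15 0.34 0.25 0 0 0.5 -1" --pt "0.2 0.46 0.25 0 0 0.67 -1" --pt "0.25 0.58 0.25 0 0 0.84 -1" --pt "0.3 0.7 0.25 0 0 1 -1" --pt "0.35 0.82 0.25 0 0 1 -1" --pt "0.4 0.9 0.25 0 0 1 -1" --pt "0.4 0.96 0.25 0 0 1 -1" --pt "0.4 0.96 0.25 0 0 1 -1" --pt "0.4 0.96 0.25 0 0 1 -1"

```text
time_s: 1.72
ee_pos: [383.4, -65.5, 338.8]
ee_rot: [-180.0, 0.0, 78.6]
force: [0.2, -1.1, 0.4]
gripper_width: 0.6
gripper_force: 0.0
```

Request:
send_rows --pt "0.05 0.1 0 0 0 0 -1" --pt "0.11 0.2 0 0.02 0.1 0 -1" --pt "0.17 0.3 0 0.04 0.2 0 -1" --pt "0.23 0.4 0 0.054 0.3 0 -1" --pt "0.29 0.5 0 0.068 0.375 0 -1" --pt "0.312 0.546 -0.04 0.068 0.375 0 -1" --pt "0.312 0.546 -0.1 0.068 0.375 0 -1" --pt "0.312 0.546 -0.15 0.068 0.375 0 -1" --pt "0.312 0.546 -0.18 0.068 0.375 0 -1" --pt "0.312 0.546 -0.2 0.068 0.375 0 -1" --pt "0.312 0.546 -0.2 0.068 0.375 0 -1" --pt "0.312 0.546 -0.2 0.068 0.375 0 -1"

```text
time_s: 3.22
ee_pos: [539.9, 208.0, 239.9]
ee_rot: [-157.2, 0.4, 78.7]
force: [0.2, 0.2, -0.3]
gripper_width: -0.1
gripper_force: 0.0
```

Run:
```python
from h import *
s=env.state(); print(s['qpos'].round(1),s['ee_pos'],s['ee_rot'],s['force'])
f=grab('scene'); cv2.imwrite('pics/s2.png',cv2.resize(f['pixels'][60:280,260:500,::-1],None,fx=2.5,fy=2.5,interpolation=2))
```

```text
[14.5 29.2 72.2  9.5 99.3 25.7] [539.85783036 208.01062376 239.88884312] [-157.23556561    0.38356766   78.68553192] [ 0.21908702  0.19086647 -0.26139461]
```

View pics/s2.png

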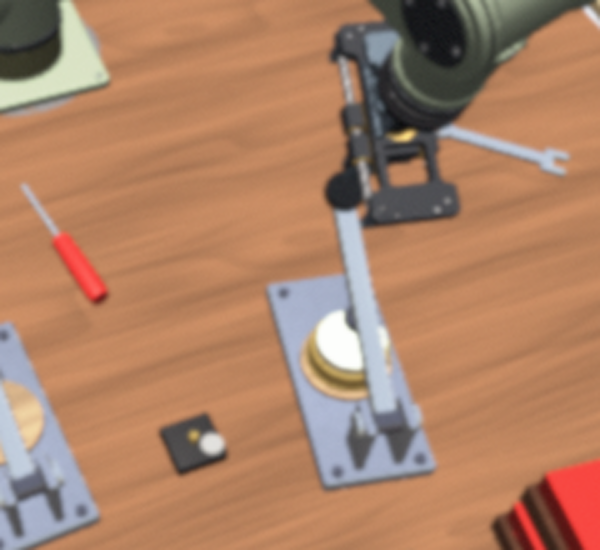

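Run:
```python
from h import *
f=dict(np.load('pics/scene.npz'))
def pr(X):
    c=f['R']@np.array(X,float)+f['t']; u=c[0]/c[2]*f['fx']+f['cx']; v=c[1]/c[2]*f['fy']+f['cy']
    return ((u-260)*2.5).round(), ((v-60)*2.5).round(), c[2].round()
T=np.array([539.9,208,239.9]); N=np.array([.383,-.07,.921])
for k in (0,50,100,200): print(k,pr(T+N*k))
print(pr([520.5,211.7,192])); W=world(f)
for u,v in [(410,200),(345,190),(415,150),(370,60)]: print(u,v,W[int(v/2.5+60),int(u/2.5+260)].round())
```

```text
0 (np.float64(356.0), np.float64(169.0), np.float64(988.0))
50 (np.float64(371.0), np.float64(149.0), np.float64(939.0))
100 (np.float64(388.0), np.float64(127.0), np.float64(890.0))
200 (np.float64(428.0), np.float64(76.0), np.float64(792.0))
(np.float64(342.0), np.float64(188.0), np.float64(1039.0))
410 200 [652. 184. 324.]
345 190 [523. 213. 191.]
415 150 [603. 216. 323.]
370 60 [577. 167. 415.]
```

Request:
send_rows --pt "-0.009 0.002 -0.022 0 0 0 -1" --pt "-0.018 0.0035 -0.044 0 0 0 -1" --pt "-0.027 0.005 -0.064 0 0 0 -1" --pt "-0.032 0.006 -0.076 0 0 0 -1" --pt "-0.036 0.007 -0.086 0 0 0 -1" --pt "-0.0375 0.007 -0.09 0 0 0 -1" --pt "-0.039 0.007 -0.094 0 0 0 -1" --pt "-0.039 0.007 -0.094 0 0 0 -1"

```text
time_s: 4.28
ee_pos: [520.2, 211.6, 192.4]
ee_rot: [-157.2, 0.4, 78.7]
force: [-0.4, -0.1, 3.1]
gripper_width: 0.3
gripper_force: 1.0
```

Run:
```python
from h import *
s=env.state(); print(s['ee_pos'],s['force'])
h=np.array([.984,-.179,0])
def pad(th):
    a=.4-th; return -(235*np.cos(a)-20*np.sin(a)), 82+235*np.sin(a)+20*np.cos(a)
r0,z0=pad(0)
l=np.array([.179,.984])
for th in np.append(np.arange(0.02,.41,.02),[.41,.42,.43]):
    r,z=pad(th); d=h*(r-r0); d[2]=z-z0
    print(round(th,3),(d/500).round(4),(-l*np.degrees(th)/60).round(4))
```

```text
[520.19200166 211.64824186 192.4095824 ] [-0.43772267 -0.11698846  3.07459386]
0.02 [-0.0042  0.0008 -0.0084] [-0.0034 -0.0188]
0.04 [-0.0083  0.0015 -0.0169] [-0.0068 -0.0376]
0.06 [-0.0122  0.0022 -0.0254] [-0.0103 -0.0564]
0.08 [-0.016   0.0029 -0.0341] [-0.0137 -0.0752]
0.1 [-0.0195  0.0036 -0.0428] [-0.0171 -0.094 ]
0.12 [-0.0229  0.0042 -0.0515] [-0.0205 -0.1128]
0.14 [-0.0262  0.0048 -0.0604] [-0.0239 -0.1316]
0.16 [-0.0292  0.0053 -0.0693] [-0.0273 -0.1503]
0.18 [-0.0321  0.0058 -0.0783] [-0.0308 -0.1691]
0.2 [-0.0348  0.0063 -0.0873] [-0.0342 -0.1879]
0.22 [-0.0373  0.0068 -0.0964] [-0.0376 -0.2067]
0.24 [-0.0397  0.0072 -0.1055] [-0.041  -0.2255]
0.26 [-0.0418  0.0076 -0.1147] [-0.0444 -0.2443]
0.28 [-0.0438  0.008  -0.1239] [-0.0479 -0.2631]
0.3 [-0.0456  0.0083 -0.1331] [-0.0513 -0.2819]
0.32 [-0.0472  0.0086 -0.1424] [-0.0547 -0.3007]
0.34 [-0.0486  0.0088 -0.1518] [-0.0581 -0.3195]
0.36 [-0.0499  0.0091 -0.1611] [-0.0615 -0.3383]
0.38 [-0.051   0.0093 -0.1705] [-0.065  -0.3571]
0.4 [-0.0518  0.0094 -0.1799] [-0.0684 -0.3759]
0.41 [-0.0522  0.0095 -0.1846] [-0.0701 -0.3853]
0.42 [-0.0525  0.0096 -0.1893] [-0.0718 -0.3947]
0.43 [-0.0528  0.0096 -0.194 ] [-0.0735 -0.404 ]
```

Request:
send_rows --pt "-0.0042 0.0008 -0.0084 -0.0034 -0.0188 0 -1" --pt "-0.0083 0.0015 -0.0169 -0.0068 -0.0376 0 -1" --pt "-0.0122 0.0022 -0.0254 -0.0103 -0.0564 0 -1" --pt "-0.016 0.0029 -0.0341 -0.0137 -0.0752 0 -1" --pt "-0.0195 0.0036 -0.0428 -0.0171 -0.094 0 -1" --pt "-0.0229 0.0042 -0.0515 -0.0205 -0.1128 0 -1" --pt "-0.0262 0.0048 -0.0604 -0.0239 -0.1316 0 -1" --pt "-0.0292 0.0053 -0.0693 -0.0273 -0.1503 0 -1" --pt "-0.0321 0.0058 -0.0783 -0.0308 -0.1691 0 -1" --pt "-0.0348 0.0063 -0.0873 -0.0342 -0.1879 0 -1" --pt "-0.0373 0.0068 -0.0964 -0.0376 -0.2067 0 -1" --pt "-0.0397 0.0072 -0.1055 -0.041 -0.2255 0 -1" --pt "-0.0418 0.0076 -0.1147 -0.0444 -0.2443 0 -1" --pt "-0.0438 0.008 -0.1239 -0.0479 -0.2631 0 -1" --pt "-0.0456 0.0083 -0.1331 -0.0513 -0.2819 0 -1" --pt "-0.0472 0.0086 -0.1424 -0.0547 -0.3007 0 -1"

```text
time_s: 6.28
ee_pos: [496.5, 215.9, 120.6]
ee_rot: [-175.6, 0.1, 78.6]
force: [1.8, 0.6, 4.5]
gripper_width: 0.5
gripper_force: 2.2
```

Request:
send_rows --pt "-0.0008 0.0001 -0.0047 -0.0017 -0.0094 0 -1" --pt "-0.0014 0.0002 -0.0094 -0.0034 -0.0188 0 -1" --pt "-0.0021 0.0004 -0.014 -0.0051 -0.0282 0 -1" --pt "-0.0027 0.0005 -0.0187 -0.0068 -0.0376 0 -1" --pt "-0.0033 0.0006 -0.0234 -0.0086 -0.047 0 -1" --pt "-0.0038 0.0007 -0.0281 -0.0103 -0.0564 0 -1" --pt "-0.0042 0.0008 -0.0328 -0.012 -0.0658 0 -1" --pt "-0.0046 0.0008 -0.0375 -0.0137 -0.0752 0 -1" --pt "-0.0046 0.0008 -0.0375 -0.0137 -0.0752 0 -1"

```text
time_s: 7.4
ee_pos: [493.9, 216.3, 103.1]
ee_rot: [179.9, 0.0, 78.6]
force: [-0.3, -0.8, 11.4]
gripper_width: 0.7
gripper_force: 5.6
```

Request:
send_rows --pt "0 0 -0.002 0 0 0 -1" --pt "0 0 -0.004 0 0 0 -1" --pt "0 0 -0.004 0 0 0 -1"

```text
time_s: 7.78
ee_pos: [493.8, 216.3, 102.8]
ee_rot: [179.9, -0.0, 78.6]
force: [-3.4, -1.2, 22.2]
gripper_width: 0.7
gripper_force: 10.9
```

Request:
send_rows --pt "0 0 -0.001 0 0 0 -1" --pt "0 0 -0.001 0 0 0 -1" --pt "0 0 -0.001 0 0 0 -1" --pt "0 0 -0.001 0 0 0 -1" --pt "0 0 -0.001 0 0 0 -1" --pt "0 0 -0.001 0 0 0 -1" --pt "0 0 -0.001 0 0 0 -1" --pt "0 0 -0.001 0 0 0 -1" --pt "0 0 -0.001 0 0 0 -1"

```text
time_s: 8.9
ee_pos: [493.9, 216.3, 102.8]
ee_rot: [179.9, -0.0, 78.6]
force: [-4.4, -1.6, 23.6]
gripper_width: 0.2
gripper_force: 12.3
```

Run:
```python
from h import *
f=grab('scene'); cv2.imwrite('pics/s3.png',cv2.resize(f['pixels'][100:260,320:480,::-1],None,fx=3.5,fy=3.5,interpolation=2))
h=np.array([.984,-.179,0]);l=np.array([.179,.984])
def pad(th):
    a=.4-th; return -(235*np.cos(a)-20*np.sin(a)), 82+235*np.sin(a)+20*np.cos(a)
r0,z0=pad(.4)
for th in np.arange(.39,-.001,-.01):
    r,z=pad(th); d=h*(r-r0); d[2]=z-z0-4
    print(round(th,3),(d/500).round(4),(l*np.degrees(.4-th)/60).round(4))
```

```text
0.39 [ 0.0004 -0.0001 -0.0033] [0.0017 0.0094]
0.38 [ 0.0009 -0.0002  0.0014] [0.0034 0.0188]
0.37 [ 0.0014 -0.0003  0.0061] [0.0051 0.0282]
0.36 [ 0.0019 -0.0004  0.0108] [0.0068 0.0376]
0.35 [ 0.0025 -0.0005  0.0154] [0.0085 0.047 ]
0.34 [ 0.0032 -0.0006  0.0201] [0.0103 0.0564]
0.33 [ 0.0039 -0.0007  0.0248] [0.012  0.0658]
0.32 [ 0.0046 -0.0008  0.0294] [0.0137 0.0752]
0.31 [ 0.0054 -0.001   0.0341] [0.0154 0.0846]
0.3 [ 0.0062 -0.0011  0.0387] [0.0171 0.094 ]
0.29 [ 0.0071 -0.0013  0.0434] [0.0188 0.1034]
0.28 [ 0.008  -0.0015  0.048 ] [0.0205 0.1128]
0.27 [ 0.009  -0.0016  0.0526] [0.0222 0.1222]
0.26 [ 0.01   -0.0018  0.0572] [0.0239 0.1316]
0.25 [ 0.0111 -0.002   0.0618] [0.0256 0.1409]
0.24 [ 0.0122 -0.0022  0.0664] [0.0273 0.1503]
0.23 [ 0.0133 -0.0024  0.0709] [0.0291 0.1597]
0.22 [ 0.0145 -0.0026  0.0755] [0.0308 0.1691]
0.21 [ 0.0158 -0.0029  0.08  ] [0.0325 0.1785]
0.2 [ 0.017  -0.0031  0.0846] [0.0342 0.1879]
0.19 [ 0.0184 -0.0033  0.0891] [0.0359 0.1973]
0.18 [ 0.0197 -0.0036  0.0936] [0.0376 0.2067]
0.17 [ 0.0212 -0.0038  0.0981] [0.0393 0.2161]
0.16 [ 0.0226 -0.0041  0.1026] [0.041  0.2255]
0.15 [ 0.0241 -0.0044  0.107 ] [0.0427 0.2349]
0.14 [ 0.0257 -0.0047  0.1115] [0.0444 0.2443]
0.13 [ 0.0273 -0.005   0.1159] [0.0462 0.2537]
0.12 [ 0.0289 -0.0053  0.1203] [0.0479 0.2631]
0.11 [ 0.0306 -0.0056  0.1247] [0.0496 0.2725]
0.1 [ 0.0323 -0.0059  0.1291] [0.0513 0.2819]
0.09 [ 0.0341 -0.0062  0.1335] [0.053  0.2913]
0.08 [ 0.0359 -0.0065  0.1378] [0.0547 0.3007]
0.07 [ 0.0377 -0.0069  0.1421] [0.0564 0.3101]
0.06 [ 0.0396 -0.0072  0.1464] [0.0581 0.3195]
0.05 [ 0.0415 -0.0076  0.1507] [0.0598 0.3289]
0.04 [ 0.0435 -0.0079  0.155 ] [0.0615 0.3383]
0.03 [ 0.0455 -0.0083  0.1593] [0.0632 0.3477]
0.02 [ 0.0476 -0.0087  0.1635] [0.065  0.3571]
0.01 [ 0.0497 -0.009   0.1677] [0.0667 0.3665]
-0.0 [ 0.0518 -0.0094  0.1719] [0.0684 0.3759]
```

View pics/s3.png

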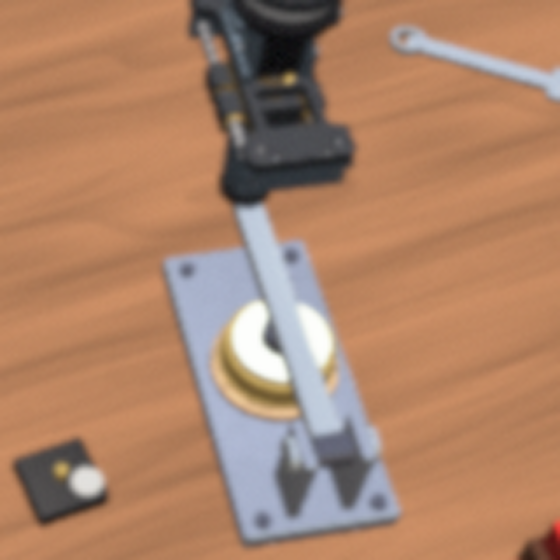

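The arm is level with the die on the ivory back (crop near 285,335), and the force has risen to 24 N with no further travel. It's seated and has been held for over a second. Releasing slowly now.

Request:
send_rows --pt "0.0004 -0.0001 0.0047 0.0017 0.0094 0 -1" --pt "0.0009 -0.0002 0.0094 0.0034 0.0188 0 -1" --pt "0.0014 -0.0003 0.0141 0.0051 0.0282 0 -1" --pt "0.0019 -0.0004 0.0188 0.0068 0.0376 0 -1" --pt "0.0025 -0.0005 0.0234 0.0085 0.047 0 -1" --pt "0.0032 -0.0006 0.0281 0.0103 0.0564 0 -1" --pt "0.0039 -0.0007 0.0328 0.012 0.0658 0 -1" --pt "0.0046 -0.0008 0.0374 0.0137 0.0752 0 -1" --pt "0.0054 -0.001 0.0421 0.0154 0.0846 0 -1" --pt "0.0062 -0.0011 0.0467 0.0171 0.094 0 -1" --pt "0.0071 -0.0013 0.0514 0.0188 0.1034 0 -1" --pt "0.008 -0.0015 0.056 0.0205 0.1128 0 -1" --pt "0.009 -0.0016 0.0606 0.0222 0.1222 0 -1" --pt "0.01 -0.0018 0.0652 0.0239 0.1316 0 -1" --pt "0.0111 -0.002 0.0698 0.0256 0.1409 0 -1" --pt "0.0122 -0.0022 0.0744 0.0273 0.1503 0 -1" --pt "0.0133 -0.0024 0.0789 0.0291 0.1597 0 -1" --pt "0.0145 -0.0026 0.0835 0.0308 0.1691 0 -1" --pt "0.0158 -0.0029 0.088 0.0325 0.1785 0 -1" --pt "0.017 -0.0031 0.0926 0.0342 0.1879 0 -1"

```text
time_s: 11.45
ee_pos: [502.8, 214.5, 145.9]
ee_rot: [-168.6, 0.2, 78.6]
force: [-1.8, -1.9, 3.9]
gripper_width: 0.5
gripper_force: 2.0
```

Request:
send_rows --pt "0.0014 -0.0002 0.0045 0.0017 0.0094 0 -1" --pt "0.0027 -0.0005 0.009 0.0034 0.0188 0 -1" --pt "0.0042 -0.0007 0.0135 0.0051 0.0282 0 -1" --pt "0.0056 -0.001 0.018 0.0068 0.0376 0 -1" --pt "0.0071 -0.0013 0.0224 0.0085 0.047 0 -1" --pt "0.0087 -0.0016 0.0269 0.0102 0.0564 0 -1" --pt "0.0103 -0.0019 0.0313 0.012 0.0658 0 -1" --pt "0.0119 -0.0022 0.0357 0.0137 0.0752 0 -1" --pt "0.0136 -0.0025 0.0401 0.0154 0.0846 0 -1" --pt "0.0153 -0.0028 0.0445 0.0171 0.094 0 -1" --pt "0.0171 -0.0031 0.0489 0.0188 0.1034 0 -1" --pt "0.0189 -0.0034 0.0532 0.0205 0.1128 0 -1" --pt "0.0207 -0.0038 0.0575 0.0222 0.1222 0 -1" --pt "0.0226 -0.0041 0.0618 0.0239 0.1316 0 -1" --pt "0.0245 -0.0045 0.0661 0.0256 0.141 0 -1" --pt "0.0265 -0.0048 0.0704 0.0273 0.1504 0 -1" --pt "0.0285 -0.0052 0.0747 0.029 0.1598 0 -1" --pt "0.0306 -0.0056 0.0789 0.0308 0.1692 0 -1" --pt "0.0327 -0.0059 0.0831 0.0325 0.1786 0 -1" --pt "0.0348 -0.0063 0.0873 0.0342 0.188 0 -1"

```text
time_s: 13.95
ee_pos: [520.1, 211.6, 189.6]
ee_rot: [-157.1, 0.4, 78.7]
force: [-0.7, 0.7, 2.9]
gripper_width: 0.6
gripper_force: 1.1
```

Now ease off along the pad normal: slowly for the first 8 mm, then clear of the press.

Request:
send_rows --pt "0.0008 -0.0001 0.0018 0 0 0 -1" --pt "0.0016 -0.0003 0.0037 0 0 0 -1" --pt "0.0024 -0.0004 0.0055 0 0 0 -1" --pt "0.0032 -0.0006 0.0074 0 0 0 -1" --pt "0.004 -0.0007 0.0092 0 0 0 -1" --pt "0.0048 -0.0008 0.011 0 0 0 -1" --pt "0.0056 -0.001 0.0129 0 0 0 -1" --pt "0.0064 -0.0012 0.0147 0 0 0 -1" --pt "0.01 -0.002 0.025 0 0 0 -1" --pt "0.02 -0.004 0.05 0 0 0 -1" --pt "0.035 -0.006 0.085 0 0 0 -1" --pt "0.05 -0.009 0.13 0 0 0 -1" --pt "0.06 -0.011 0.18 0 0 0 -1" --pt "0.06 -0.011 0.2 0 0 0 -1" --pt "0.06 -0.011 0.2 0 0 0 -1" --pt "0.06 -0.011 0.2 0 0 0 -1"

```text
time_s: 15.95
ee_pos: [549.6, 206.0, 288.7]
ee_rot: [-157.1, 0.5, 78.7]
force: [-0.2, -0.2, -0.9]
gripper_width: 0.7
gripper_force: 0.0
```

Run:
```python
from h import *
s=env.state(); print(s['ee_pos'],s['force'],s['time_s'])
f=grab('scene'); W=world(f); px=f['pixels'].astype(int)
for s in [(398,136),(236,162)]:
    m=np.zeros(px.shape[:2],bool); m[s[1]-14:s[1]+15,s[0]-14:s[0]+15]=1
    m&=(px.max(2)<50)&(W[...,2]>150)&(W[...,2]<215); print(W[m].mean(0).round(1))
for n in ('old','new'):
    pass
m=np.zeros(px.shape[:2],bool); m[170:225,375:425]=1; m&=(px.min(2)>190); print('back z',np.median(W[m],0).round(1))
cv2.imwrite('pics/s4.png',cv2.resize(f['pixels'][100:260,320:480,::-1],None,fx=3.5,fy=3.5,interpolation=2))
```

```text
[549.55787189 205.97677253 288.6948811 ] [-0.21777908 -0.17228699 -0.85426807] 15.95
[523.3 211.4 190.7]
[ 463.4 -188.   190.3]
back z [629.2 187.6  62.9]
```

View pics/s4.png

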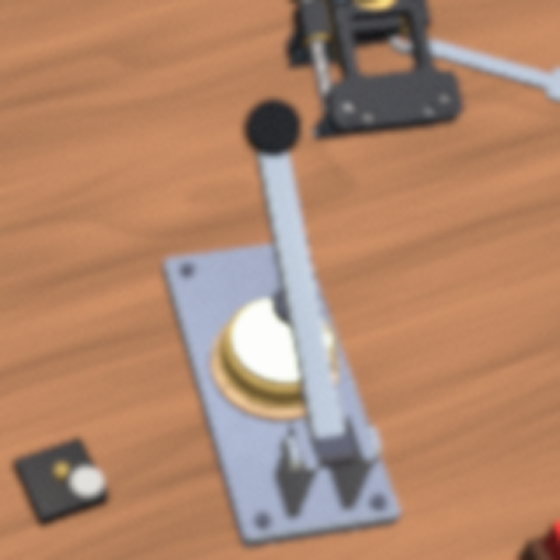

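The picture shows the arm fully raised (pad at 272,127, height 190.7 mm, same as at the start) and the back seated (disc near 280,340). The spare press pad hasn't moved, and the robot is clear of both presses.

```bash
python3 -c "
from workcell import env
print(env.job_done())"
```

```text
the job is handed in; nothing more can be done
None
```

I pushed the clock's back home, held the arm down for over a second, and let it up under control over about 5 s until it was fully raised; the empty press was not touched, and the job is handed in (no verdict was returned).

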